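# Work the swollen sharpening stone free of its holder

### The arm

A 6-joint arm with a two-finger parallel gripper is mounted at the origin on the work surface. World frame = base frame: x ahead of the robot, y to its left, z up, the work surface at z = 0. Lengths are in m, angles in rad, forces in N, time in s.
With the tool pointing down it reaches from about 0.35 to 0.95 m from the base axis. Payload 17.4 kg.
Tool frame: the origin (TCP) lies between the finger pads; the fingertips stand 11 mm ahead of it and the grasp point (between the pads) lies 8 mm behind it (tip_extent is the distance from the TCP to the fingertips, in m); z points along the fingers, y is the line along which they close (so a half turn about z gives the same grasp; the last joint's range is limited). The gripper opens to 93 mm and grips with 3 to 60 N. Pads are 15 mm wide; open, the fingers measure 128 mm over their backs; the gripper's body (75 mm by 188 mm) begins 65 mm behind the grasp point.
Start: joints at [-1.272, 0.116, 1.442, -0, 1.584, -0.038], TCP at [0.223, -0.637, 0.196] pointing down, gripper open.
Joint ranges: [-2.83, 2.83], [-0.83, 2.19], [0.07, 2.5], [-1.14, 4.28], [0.01, 3], [-2.97, 2.97]. Speed limits (rad/s): [1.89, 1.89, 2.22, 3.14, 3.14, 3.14].

### API

Orientations are given as [roll, pitch, yaw] about the fixed x, y, z axes, in that order (R = Rz(yaw) Ry(pitch) Rx(roll)).
In Python, from cell import read_state, camera, camera_model, hand_in, recognise, outline_of, tip_extent gives the robot as it stands. The module is installed in compiled form; this text tells all that it offers.
- The arm moves only by the shell command python3 -m crank 'ROWS' [FORCE]. ROWS is JSON, a list of rows, each an object with "xyz": the shift along the tool's x, y, z in units of 25 mm (1.0 is 25 mm), a list of three; "rot": the turn, a rotation vector about the tool's x, y, z in units of 5 degrees (1.0 is 5 degrees), a list of three; "fingers": the opening, from 0 (shut) to 1 (fully open). A call has 1 to 12 rows; each row shifts and turns the commanded pose from where the row before left it, along the tool's axes as they then stand; what a row does not reach is not made up. A row lasts 1/12 s, in which the tool goes at most 41.7 mm and 7.16 degrees, less where a joint would pass 70% of its speed; a pose out of reach is approached as far as the arm can. A call is refused whole if a number of a shift passes 1 or a number of a turn 1, either way. A call with a gripper value outside its range is refused whole. The fingers move at their own pace and stop on an object; FORCE is the grip in N (left out, the last holds). Time passes only in rows, so rows that do not move let the fingers close. It gives the time, the measured TCP pose, the force, the opening and the grip force at its end, in the units of the state.
- read_state(): the state, without advancing time (a new reading comes with each control period).
- camera(name): name is "side" or "top" or "wrist"; returns (picture, depth): 420x560x3 uint8, red, green, blue; 420x560 float32, m along the optical axis (not along the pixel's ray), 0 where there is no reading.
- camera_model(name): a dict with "fx", "fy", "cx", "cy" (pixels), "rvec" (rotation vector, rad) and "tvec" (3), from world to camera coordinates, as OpenCV has them. Camera axes: x right, y down, z forward; pixel columns grow to the right and rows downward; lengths in m; the calibration is good to about 2 mm. A picture is of the moment at which its call begins: read the wrist's pose just before it. camera_model takes no time and is no camera call; for the wrist camera it gives the pose at the moment of the call.
- hand_in(): hands the job in; it is judged then, once.
Trained networks look in the newest picture that a camera, given by its name, has taken for a name from the list of things; names that differ only in an ending like _2 or _b are one class to them, and where a whole thing is asked for, a point or a joint stands for the part that bears it (a point fixed in the world has none). Each returns a list of dicts, best first, with "score" (0 to 1); they miss things now and then, are a little off and sometimes report something else, mostly with a low value. They report only what shows in the picture. A call takes as long as a camera call. They do not tell look-alikes from the thing itself.
- recognise(name, camera): "location" ([x, y, z] in m, in world coordinates, good to about 4 mm: the middle of the surface that is visible of it).
- outline_of(name, camera): "mask" (420x560 bool, what is visible of it).
The state is a dict: "clock": time; "joints": joint angles; "joint_velocities": joint speeds; "joint_torque": joint torques, N m; "position": TCP position; "orientation": TCP orientation; "ft_force": force on the tool from outside, world axes, zero at the start; "wrist_torque": the same for the moment, N m; "finger_gap": opening from 0.0 (shut) to 1.0 (fully open); "gripper_force": force on a finger pad.
Only numpy, scipy, OpenCV 4.12 (cv2) and the standard library are available. Lean on these libraries where they do the work, as an engineer would, in place of code of your own. Each camera call takes 0.05 s, during which the arm holds its last target. There are 200 camera calls.

### The job

One of the two sharpening stones by the sink has stuck tight between the jaws of its holder: feel with a light tug which one it is, then rock it from side to side until it comes free, without yanking it and keeping both holders where they stand on the counter. Finish while still holding the freed stone in the gripper, level, over its holder and just clear of the jaws (by 1 to 3 cm), ready to be rinsed. The other stone ends fully home in its own holder, let go, and everything else on the counter is left alone.

Things in the scene. Friction and masses are not known exactly. Their poses are not given: they have to be found in the camera images.
- holder_a: Cast-iron holder of 2 kg, loose on the counter; both look the same. Origin: centre of its underside, x along its length. A bar 34 mm wide (y) and 28 mm high carries the stone. Cross feet, 110 mm wide and 18 mm high, lie 70 to 106 mm from the origin; beside the bar between them the counter is bare. End posts 44 mm wide, 48 mm high.
- holder_a_seat (a point): Centre of the bar's top, where the stone's underside rests, 28 mm above the counter. At x = +-65 mm a sprung rubber jaw, 40 mm wide, presses on each end of the stone; with its flared lip it ends 53 mm above the counter.
- stone_a: Two-layer sharpening stone, 130 (x) by 44 (y) by 34 (z) mm, 0.3 to 0.5 kg, grey below, cream above; both look the same. Origin: centre of its underside. At the start it lies flat on the bar of holder_a, long axis along the holder's x, underside 28 and top 62 mm above the counter; its long sides are bare and overhang the bar by 5 mm.
- stone_a_mid (a point): Centre of that stone. A slack stone follows a light pull under 8 N, weight included. A tight one does not: at 20 N its holder lifts instead. Tilted to and fro about its long axis by 4 to 8 degrees while drawn up about 1 mm a swing, it creeps out with little lift; it is out when raised 25 mm. Just one of the two is tight.
- holder_b: Cast-iron holder of 2 kg, loose on the counter; both look the same. Origin: centre of its underside, x along its length. A bar 34 mm wide (y) and 28 mm high carries the stone. Cross feet, 110 mm wide and 18 mm high, lie 70 to 106 mm from the origin; beside the bar between them the counter is bare. End posts 44 mm wide, 48 mm high.
- holder_b_seat (a point): Centre of the bar's top, where the stone's underside rests, 28 mm above the counter. At x = +-65 mm a sprung rubber jaw, 40 mm wide, presses on each end of the stone; with its flared lip it ends 53 mm above the counter.
- stone_b: Two-layer sharpening stone, 130 (x) by 44 (y) by 34 (z) mm, 0.3 to 0.5 kg, grey below, cream above; both look the same. Origin: centre of its underside. At the start it lies flat on the bar of holder_b, long axis along the holder's x, underside 28 and top 62 mm above the counter; its long sides are bare and overhang the bar by 5 mm.
- stone_b_mid (a point): Centre of that stone. A slack stone follows a light pull under 8 N, weight included. A tight one does not: at 20 N its holder lifts instead. Tilted to and fro about its long axis by 4 to 8 degrees while drawn up about 1 mm a swing, it creeps out with little lift; it is out when raised 25 mm. Just one of the two is tight.
- spice_jar: A small amber glass jar, 42 mm wide, 75 mm high, standing between the holders. A bystander; origin: centre of its underside.
- soap: A clear bottle of dish soap, 64 mm wide, 170 mm high. A bystander; origin: centre of its underside.
- mug: A white mug, 84 mm wide, 95 mm high. A bystander; origin: centre of its underside.
- bowl: A blue bowl, 140 mm wide, 55 mm high. A bystander; origin: centre of its underside.
- spoon: A wooden spoon lying on the counter. A bystander; origin: between its ends.
- butter_dish: A white butter dish, 100 by 150 by 50 mm. A bystander; origin: centre of its underside.
- pepper_mill: A dark wooden pepper mill, 54 mm wide, 180 mm high. A bystander; origin: centre of its underside.
Mind the look-alikes: they are no part of the job. What is shaped like the stone_a but brown or orange is not meant.

How it is judged:
By the outcome, as a careful person would: the job done as asked, in the order asked, and still so for the second after the job is handed in, while the arm keeps its last pose, push and grip.
It also fails if it takes over 62 s, if anything falls off the work surface, if the arm or the gripper's body presses on something with over 40 N, if the wrist force passes 120 N, or if a joint passes its speed limit or range.

## Working session

There is one attempt and no reset: what is moved stays moved. The work goes in short steps, Python scripts to look and compute and a shell command to move; the robot and the scene stay as the last step left them, time stands still between calls to the robot, and variables do not carry over. Pictures are saved under pics/ and viewed, at most 10 in all, crops included, and the job is handed in when it is done.

```bash
mkdir -p pics
cat > h.py <<'E'
import numpy as np, cv2
from cell import *
from scipy.spatial.transform import Rotation as Ro
def world(name,dep,mask=None,m=None):
    m=m or camera_model(name)
    R=cv2.Rodrigues(np.array(m["rvec"],float))[0]; t=np.array(m["tvec"],float).ravel()
    v,u=np.mgrid[:420,:560]
    c=np.stack([(u-m["cx"])/m["fx"]*dep,(v-m["cy"])/m["fy"]*dep,dep],-1)
    return (c-t)@R
def pix(name,p,m=None):
    m=m or camera_model(name)
    return cv2.projectPoints(np.array([p],float),np.array(m["rvec"],float),np.array(m["tvec"],float),np.array([[m["fx"],0,m["cx"]],[0,m["fy"],m["cy"]],[0,0,1]],float),None)[0].ravel().round(0)
def save(n,im): cv2.imwrite(f"pics/{n}.png",im[:,:,::-1])
E
python3 - <<'E'
from h import *
s=read_state(); print({k:np.round(v,3) for k,v in s.items()}, tip_extent if not callable(tip_extent) else tip_extent())
ims=[]
for c in ["top","side"]:
    p,d=camera(c); ims.append(p)
    W=world(c,d)
    for n in ["stone_a","holder_a","spice_jar"]:
        for r in recognise(n,c)[:5]:
            print(c,n,round(r["score"],2),np.round(r["location"],3),pix(c,r["location"]))
    np.savez(f"{c}.npz",p=p,d=d,W=W)
save("top",ims[0]); save("side",ims[1])
E
```

```text
{'clock': np.float64(0.0), 'joints': array([-1.272,  0.116,  1.442, -0.   ,  1.584, -0.038]), 'joint_velocities': array([-0.001, -0.   ,  0.   , -0.001, -0.   , -0.001]), 'joint_torque': array([-4.0000e-03, -7.2127e+01, -6.2260e+01,  7.8000e-02,  2.4000e-02,
       -0.0000e+00]), 'position': array([ 0.223, -0.637,  0.195]), 'orientation': array([-3.14 , -0.   ,  0.337]), 'ft_force': array([ 0.086,  0.344, -0.594]), 'wrist_torque': array([-0.063, -0.06 , -0.017]), 'gripper_force': np.float64(0.0), 'finger_gap': np.float64(1.002)} 0.011
top stone_a 0.86 [0.448 0.189 0.062] [227. 228.]
top stone_a 0.85 [ 0.543 -0.241  0.065] [349. 199.]
top stone_a 0.84 [ 0.613 -0.067  0.033] [299. 182.]
top stone_a 0.66 [ 0.67  -0.441  0.035] [401. 164.]
top stone_a 0.58 [ 0.282 -0.301  0.032] [367. 273.]
top holder_a 0.81 [ 0.485 -0.244  0.021] [348. 216.]
top spice_jar 0.35 [ 0.545 -0.243  0.064] [349. 198.]
side stone_a 0.86 [ 0.67  -0.454  0.036] [355. 353.]
side stone_a 0.82 [ 0.541 -0.257  0.06 ] [293. 288.]
side stone_a 0.69 [0.449 0.182 0.062] [248. 180.]
side stone_a 0.58 [ 0.285 -0.309  0.028] [198. 321.]
side stone_a 0.56 [ 0.615 -0.08   0.032] [310. 242.]
side holder_a 0.94 [ 0.579 -0.263  0.013] [307. 298.]
side holder_a 0.92 [0.463 0.173 0.016] [253. 192.]
side spice_jar 0.68 [ 0.497 -0.01   0.052] [268. 224.]
side spice_jar 0.47 [ 0.578 -0.262  0.015] [307. 298.]
```

View pics/top.png

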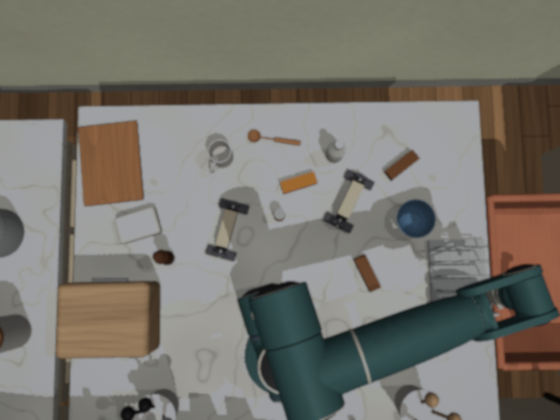

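View pics/side.png

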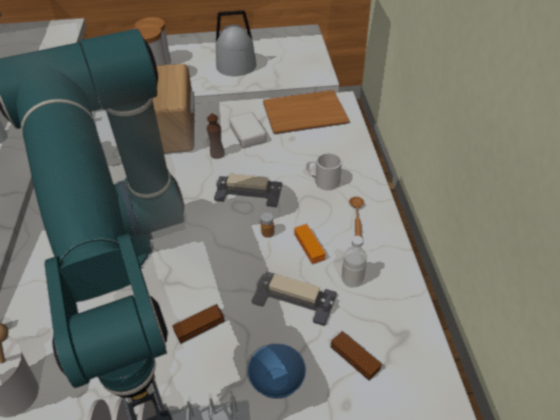

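The wanted stones are cream blocks clamped in dark holders, at top pixels (227,228) and (349,199), and side pixels (248,183) and (293,290). The look-alikes are the orange block at top (299,182) and the brown ones at top (401,164) and (367,273). I'll reject those three because of their colour and because they have no holder.

Run:
```python
from h import *
for c in ["top","side"]:
    camera(c); z=np.load(f"{c}.npz"); W=z["W"]
    for r in outline_of("stone_a",c):
        m=r["mask"]; P=W[m]; col=z["p"][m].mean(0).round()
        zt=np.median(P[:,2]); T=P[abs(P[:,2]-zt)<.006]
        ctr,sz,a=cv2.minAreaRect(T[:,:2].astype(np.float32))
        if sz[0]<sz[1]: a+=90
        med=np.median(T,0)
        X=T[:,:2]-T[:,:2].mean(0); w,V=np.linalg.eigh(X.T@X); v=V[:,1]
        print(c,round(r["score"],2),"col",col,"ztop",round(zt,4),"rect",np.round(ctr,4),np.round(sz,3),"ang",round(a,1),"pca",round(np.degrees(np.arctan2(v[1],v[0])),1),T[:,:2].mean(0).round(4))
    for n in ["spice_jar","bowl","soap","mug","pepper_mill","butter_dish"]:
        for r in recognise(n,c)[:1]: print(c,n,round(r["score"],2),np.round(r["location"],3))
top=np.load("top.npz")["p"]; side=np.load("side.npz")["p"]
a=cv2.resize(top[150:270,200:380],(720,480),interpolation=2); save("croptop",a)
```

```text
top 0.97 col [98. 70. 52.] ztop 0.0339 rect [ 0.2815 -0.3004] [0.128 0.044] ang 24.9 pca -153.7 [ 0.2801 -0.2999]
top 0.89 col [150. 145. 128.] ztop 0.0609 rect [ 0.5435 -0.2469] [0.044 0.132] ang 152.3 pca 152.6 [ 0.5432 -0.2456]
top 0.78 col [151. 105.  60.] ztop 0.0331 rect [ 0.6108 -0.0645] [0.045 0.129] ang 106.0 pca 106.1 [ 0.6101 -0.0644]
top 0.67 col [97. 69. 51.] ztop 0.0329 rect [ 0.6691 -0.4413] [0.044 0.131] ang 127.5 pca 126.5 [ 0.6695 -0.441 ]
top 0.59 col [132. 125. 109.] ztop 0.0618 rect [0.4455 0.1959] [0.044 0.129] ang 164.4 pca 165.3 [0.4436 0.1961]
top spice_jar 0.59 [0.486 0.006 0.073]
top bowl 0.73 [ 0.472 -0.492  0.02 ]
top soap 0.76 [ 0.704 -0.19   0.115]
top mug 0.68 [0.725 0.217 0.032]
top pepper_mill 0.65 [0.349 0.394 0.124]
top butter_dish 0.82 [0.462 0.505 0.052]
side 0.78 col [115. 107.  95.] ztop 0.0566 rect [0.4484 0.188 ] [0.052 0.129] ang 164.2 pca 163.4 [0.4464 0.1849]
side 0.72 col [93. 61. 39.] ztop 0.0313 rect [ 0.6734 -0.4488] [0.05  0.131] ang 127.1 pca 126.9 [ 0.6734 -0.4516]
side 0.69 col [85. 54. 32.] ztop 0.0309 rect [ 0.2848 -0.3083] [0.131 0.05 ] ang 22.3 pca -156.4 [ 0.284  -0.3109]
side 0.68 col [142. 132. 115.] ztop 0.0588 rect [ 0.545  -0.2524] [0.049 0.132] ang 152.7 pca 152.1 [ 0.5451 -0.2547]
side spice_jar 0.53 [ 0.494 -0.009  0.05 ]
side bowl 0.56 [ 0.47  -0.467  0.022]
side soap 0.75 [ 0.713 -0.223  0.098]
side mug 0.96 [0.714 0.186 0.057]
side pepper_mill 0.78 [0.351 0.39  0.089]
side butter_dish 0.56 [0.465 0.478 0.047]
```

View pics/croptop.png

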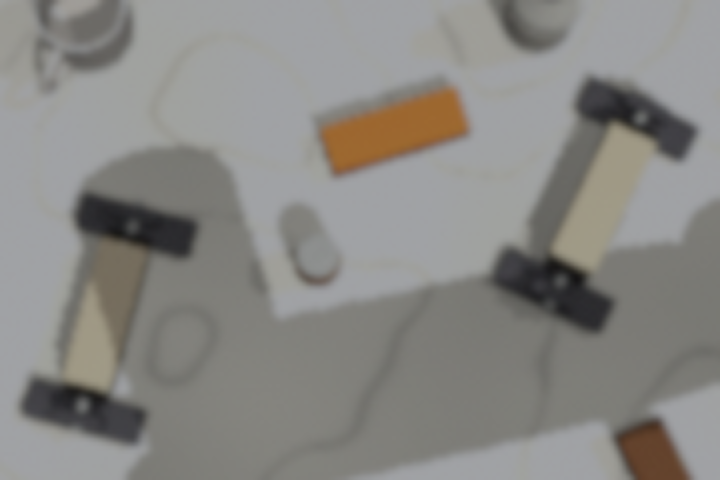

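The crop confirms it: both cream stones sit in dark holders, at crop (605,195) and (105,315). The orange and brown blocks lie loose. The measured sizes (44 × 130 mm, top at about 61 mm) match the text. I'll take the right stone first.

```bash
cat >> h.py <<'E'
from scipy.optimize import least_squares
def down(yaw,tilt=0): return Ro.from_euler("xyz",[np.pi,0,np.radians(yaw)])*Ro.from_euler("x",tilt,degrees=True)
def plan(xyz,R,N):
    "constant row, repeated N times, from the measured pose to the target"
    s=read_state(); p0=np.array(s["position"]); R0=Ro.from_euler("xyz",s["orientation"])
    rv=(R0.inv()*R).as_rotvec()/N
    M=np.zeros((3,3)); Rk=R0
    for k in range(N): M+=Rk.as_matrix(); Rk=Rk*Ro.from_rotvec(rv)
    d=np.linalg.solve(M,np.array(xyz)-p0)
    print("N",N,"xyz",(d/.025).round(3),"rot",(np.degrees(rv)/5).round(3))
E
python3 -c "
from h import *
plan([.530,-.240,.20],down(-27.6),24)"
```

```text
N 24 xyz [ 0.488 -0.709 -0.007] rot [ 0.    -0.     0.391]
```

```bash
python3 -m crank '[{"xyz":[0.49,-0.71,0],"rot":[0,0,0.39],"fingers":1},{"xyz":[0.49,-0.71,0],"rot":[0,0,0.39],"fingers":1},{"xyz":[0.49,-0.71,0],"rot":[0,0,0.39],"fingers":1},{"xyz":[0.49,-0.71,0],"rot":[0,0,0.39],"fingers":1},{"xyz":[0.49,-0.71,0],"rot":[0,0,0.39],"fingers":1},{"xyz":[0.49,-0.71,0],"rot":[0,0,0.39],"fingers":1},{"xyz":[0.49,-0.71,0],"rot":[0,0,0.39],"fingers":1},{"xyz":[0.49,-0.71,0],"rot":[0,0,0.39],"fingers":1},{"xyz":[0.49,-0.71,0],"rot":[0,0,0.39],"fingers":1},{"xyz":[0.49,-0.71,0],"rot":[0,0,0.39],"fingers":1},{"xyz":[0.49,-0.71,0],"rot":[0,0,0.39],"fingers":1},{"xyz":[0.49,-0.71,0],"rot":[0,0,0.39],"fingers":1}]' 30
python3 -m crank '[{"xyz":[0.49,-0.71,0],"rot":[0,0,0.39],"fingers":1},{"xyz":[0.49,-0.71,0],"rot":[0,0,0.39],"fingers":1},{"xyz":[0.49,-0.71,0],"rot":[0,0,0.39],"fingers":1},{"xyz":[0.49,-0.71,0],"rot":[0,0,0.39],"fingers":1},{"xyz":[0.49,-0.71,0],"rot":[0,0,0.39],"fingers":1},{"xyz":[0.49,-0.71,0],"rot":[0,0,0.39],"fingers":1},{"xyz":[0.49,-0.71,0],"rot":[0,0,0.39],"fingers":1},{"xyz":[0.49,-0.71,0],"rot":[0,0,0.39],"fingers":1},{"xyz":[0.49,-0.71,0],"rot":[0,0,0.39],"fingers":1},{"xyz":[0.49,-0.71,0],"rot":[0,0,0.39],"fingers":1},{"xyz":[0.49,-0.71,0],"rot":[0,0,0.39],"fingers":1},{"xyz":[0.49,-0.71,0],"rot":[0,0,0.39],"fingers":1}]'
python3 -m crank '[{"xyz":[0,0,0],"rot":[0,0,0],"fingers":1},{"xyz":[0,0,0],"rot":[0,0,0],"fingers":1}]'
cat >> h.py <<'E'
def wrist(tag):
    "stone tops in the wrist view"
    s=read_state(); m=camera_model("wrist"); p,d=camera("wrist"); W=world("wrist",d,m=m); save(tag,p)
    print(np.round(s["position"],4),np.degrees(s["orientation"]).round(2),np.round(s["ft_force"],2),round(s["clock"],2))
    for r in outline_of("stone_a","wrist"):
        P=W[r["mask"]&(d>0)]
        if len(P)<50: continue
        zt=np.median(P[:,2]); T=P[abs(P[:,2]-zt)<.006]
        c,z,a=cv2.minAreaRect(T[:,:2].astype(np.float32)); a+=90*(z[0]<z[1])
        print(round(r["score"],2),p[r["mask"]].mean(0).round(),"z",zt.round(4),"rect",np.round(c,4),np.round(z,3),round(a,1),"mean",T[:,:2].mean(0).round(4))
E
python3 -c "
from h import *
wrist('w1')"
```

```text
clock: 2.2
position: [0.3363, -0.4052, 0.1961]
orientation: [3.141, -0.0, -0.073]
ft_force: [-0.6, -0.9, 0.7]
finger_gap: 1.003
gripper_force: 0.0
clock: 3.2
position: [0.532, -0.2382, 0.1961]
orientation: [3.142, -0.0, -0.482]
ft_force: [0.3, 0.1, 0.1]
finger_gap: 1.0
gripper_force: 0.0
clock: 3.37
position: [0.5315, -0.2385, 0.1957]
orientation: [3.142, 0.001, -0.478]
ft_force: [-1.0, 0.3, 0.2]
finger_gap: 1.004
gripper_force: 0.0
[ 0.5315 -0.2385  0.1957] [ 1.80e+02  3.00e-02 -2.74e+01] [-1.    0.27  0.2 ] 3.37
0.92 [77. 50. 31.] z 0.0319 rect [ 0.3271 -0.265 ] [0.034 0.016] 0.1 mean [ 0.331 -0.267]
0.87 [137.  62.   5.] z 0.0335 rect [ 0.6157 -0.0662] [0.044 0.131] 106.6 mean [ 0.6163 -0.0697]
0.84 [183. 170. 137.] z 0.0616 rect [ 0.5468 -0.2479] [0.044 0.129] 152.5 mean [ 0.5505 -0.2499]
0.78 [74. 49. 30.] z 0.0316 rect [ 0.6338 -0.3954] [0.045 0.016] 60.3 mean [ 0.6332 -0.4005]
0.16 [67. 46. 25.] z 0.0403 rect [ 0.5098 -0.0044] [0.032 0.01 ] 53.2 mean [ 0.509  -0.0075]
```

View pics/w1.png

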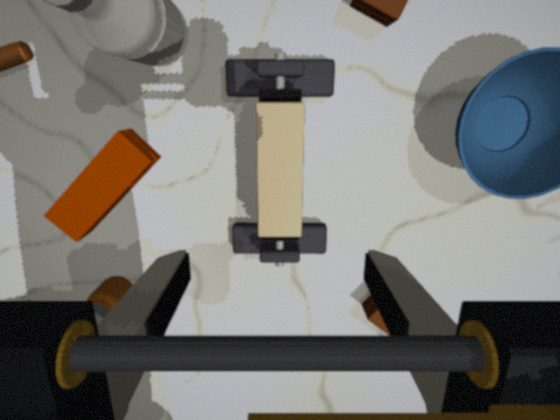

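The wrist view shows the cream stone in its holder at (280,168). The orange block is at (100,185), and the bowl at right is clear of the gripper. Three views agree on the stone: centre (0.546,-0.248), top at 61 mm, long axis at -27.5°.

```bash
python3 -c "
from h import *
plan([.5463,-.2475,.038],down(-27.5),12)"
```

```text
N 12 xyz [0.059 0.    0.526] rot [0. 0. 0.]
```

```bash
python3 -m crank '[{"xyz":[0.18,0,0.4],"rot":[0,0,0],"fingers":1},{"xyz":[0.18,0,0.5],"rot":[0,0,0],"fingers":1},{"xyz":[0.18,0,0.6],"rot":[0,0,0],"fingers":1},{"xyz":[0.17,0,0.6],"rot":[0,0,0],"fingers":1},{"xyz":[0,0,0.6],"rot":[0,0,0],"fingers":1},{"xyz":[0,0,0.6],"rot":[0,0,0],"fingers":1},{"xyz":[0,0,0.6],"rot":[0,0,0],"fingers":1},{"xyz":[0,0,0.6],"rot":[0,0,0],"fingers":1},{"xyz":[0,0,0.6],"rot":[0,0,0],"fingers":1},{"xyz":[0,0,0.6],"rot":[0,0,0],"fingers":1},{"xyz":[0,0,0.4],"rot":[0,0,0],"fingers":1},{"xyz":[0,0,0.2],"rot":[0,0,0],"fingers":1}]' 30
python3 -m crank '[{"xyz":[0,0,0.1],"rot":[0,0,0],"fingers":1},{"xyz":[0,0,0],"rot":[0,0,0],"fingers":1},{"xyz":[0,0,0],"rot":[0,0,0],"fingers":1}]'
```

```text
clock: 4.47
position: [0.5461, -0.2468, 0.0363]
orientation: [3.142, 0.002, -0.48]
ft_force: [-0.4, 0.4, -0.3]
finger_gap: 1.0
gripper_force: 0.0
clock: 4.72
position: [0.5472, -0.2474, 0.0366]
orientation: [-3.142, -0.001, -0.48]
ft_force: [0.6, 0.1, -0.3]
finger_gap: 0.999
gripper_force: 0.0
```

```bash
python3 -m crank '[{"xyz":[0,0,0],"rot":[0,0,0],"fingers":0.55},{"xyz":[0,0,0],"rot":[0,0,0],"fingers":0.52},{"xyz":[0,0,0],"rot":[0,0,0],"fingers":0.5},{"xyz":[0,0,0],"rot":[0,0,0],"fingers":0.48},{"xyz":[0,0,0],"rot":[0,0,0],"fingers":0.46}]' 8
python3 -m crank '[{"xyz":[0,0,0],"rot":[0,0,0],"fingers":0.4},{"xyz":[0,0,0],"rot":[0,0,0],"fingers":0.4},{"xyz":[0,0,0],"rot":[0,0,0],"fingers":0.4}]' 8
```

```text
clock: 5.13
position: [0.5469, -0.2473, 0.0361]
orientation: [-3.142, -0.0, -0.48]
ft_force: [0.7, -0.5, -0.6]
finger_gap: 0.69
gripper_force: 0.0
clock: 5.38
position: [0.5465, -0.248, 0.036]
orientation: [3.14, -0.0, -0.48]
ft_force: [-8.4, -13.4, 0.3]
finger_gap: 0.492
gripper_force: 8.0
```

```bash
python3 -m crank '[{"xyz":[0,0.03,0],"rot":[0,0,0],"fingers":0.4},{"xyz":[0,0,0],"rot":[0,0,0],"fingers":0.4}]' 8
```

```text
clock: 5.55
position: [0.5463, -0.2485, 0.036]
orientation: [3.141, 0.0, -0.48]
ft_force: [-3.2, -5.6, 0.6]
finger_gap: 0.475
gripper_force: 8.0
```

```bash
python3 -m crank '[{"xyz":[0,0.02,0],"rot":[0,0,0],"fingers":0.4},{"xyz":[0,0,0],"rot":[0,0,0],"fingers":0.4},{"xyz":[0,0,0],"rot":[0,0,0],"fingers":0.4}]' 20
```

```text
clock: 5.8
position: [0.5462, -0.2485, 0.036]
orientation: [3.141, -0.0, -0.48]
ft_force: [-2.6, -3.5, 0.6]
finger_gap: 0.465
gripper_force: 20.0
```

```bash
python3 -m crank '[{"xyz":[0,0.01,-0.02],"rot":[0,0,0],"fingers":0.4},{"xyz":[0,0,-0.02],"rot":[0,0,0],"fingers":0.4},{"xyz":[0,0,0],"rot":[0,0,0],"fingers":0.4}]' 30
```

```text
clock: 6.05
position: [0.5458, -0.2483, 0.0361]
orientation: [-3.142, 0.001, -0.48]
ft_force: [0.7, -3.1, -9.4]
finger_gap: 0.463
gripper_force: 30.0
```

```bash
for i in 1 2; do python3 -m crank '[{"xyz":[0,0,-0.008],"rot":[0,0,0],"fingers":0.4},{"xyz":[0,0,0],"rot":[0,0,0],"fingers":0.4}]' 30; done
```

```text
clock: 6.22
position: [0.5457, -0.2482, 0.0361]
orientation: [-3.142, 0.002, -0.48]
ft_force: [1.0, -2.5, -14.1]
finger_gap: 0.467
gripper_force: 30.0
clock: 6.38
position: [0.5456, -0.2482, 0.0363]
orientation: [-3.142, 0.002, -0.48]
ft_force: [0.7, -2.2, -20.1]
finger_gap: 0.467
gripper_force: 30.0
```

This stone is tight: it stayed put at 20 N. I'll ease off straight away and start rocking about the stone's own axis.

```bash
python3 -m crank '[{"xyz":[0,0,0.025],"rot":[0,0,0],"fingers":0.4},{"xyz":[0,-0.019,-0.01],"rot":[0.6,0,0],"fingers":0.4},{"xyz":[0,-0.019,-0.01],"rot":[0.6,0,0],"fingers":0.4}]' 50
python3 -m crank '[{"xyz":[0,0.025,-0.012],"rot":[-0.8,0,0],"fingers":0.4},{"xyz":[0,0.025,-0.012],"rot":[-0.8,0,0],"fingers":0.4},{"xyz":[0,0.025,-0.012],"rot":[-0.8,0,0],"fingers":0.4}]'
```

```text
clock: 6.63
position: [0.5467, -0.2476, 0.0377]
orientation: [-3.036, -0.0, -0.479]
ft_force: [-4.0, -1.7, -8.9]
finger_gap: 0.458
gripper_force: 50.1
clock: 6.88
position: [0.546, -0.2498, 0.039]
orientation: [3.035, -0.001, -0.481]
ft_force: [-0.8, 0.9, -12.6]
finger_gap: 0.463
gripper_force: 50.0
```

```bash
for i in 1 2; do python3 -m crank '[{"xyz":[0,-0.025,-0.012],"rot":[0.8,0,0],"fingers":0.4},{"xyz":[0,-0.025,-0.012],"rot":[0.8,0,0],"fingers":0.4},{"xyz":[0,-0.025,-0.012],"rot":[0.8,0,0],"fingers":0.4}]'
python3 -m crank '[{"xyz":[0,0.025,-0.012],"rot":[-0.8,0,0],"fingers":0.4},{"xyz":[0,0.025,-0.012],"rot":[-0.8,0,0],"fingers":0.4},{"xyz":[0,0.025,-0.012],"rot":[-0.8,0,0],"fingers":0.4}]'; done
```

```text
clock: 7.13
position: [0.5474, -0.2472, 0.0399]
orientation: [-3.034, -0.002, -0.478]
ft_force: [-0.4, -0.0, -12.5]
finger_gap: 0.456
gripper_force: 50.0
clock: 7.38
position: [0.5461, -0.2498, 0.0409]
orientation: [3.035, -0.002, -0.482]
ft_force: [-0.6, 1.1, -11.7]
finger_gap: 0.459
gripper_force: 50.0
clock: 7.63
position: [0.5474, -0.2474, 0.0417]
orientation: [-3.034, -0.002, -0.478]
ft_force: [-1.9, -1.3, -13.2]
finger_gap: 0.456
gripper_force: 50.0
clock: 7.88
position: [0.5462, -0.2498, 0.0426]
orientation: [3.035, -0.002, -0.482]
ft_force: [1.3, 1.4, -11.3]
finger_gap: 0.46
gripper_force: 50.0
```

```bash
python3 -m crank '[{"xyz":[0,-0.025,-0.012],"rot":[0.8,0,0],"fingers":0.4},{"xyz":[0,-0.025,-0.012],"rot":[0.8,0,0],"fingers":0.4},{"xyz":[0,-0.025,-0.012],"rot":[0.8,0,0],"fingers":0.4},{"xyz":[0,0.025,-0.012],"rot":[-0.8,0,0],"fingers":0.4},{"xyz":[0,0.025,-0.012],"rot":[-0.8,0,0],"fingers":0.4},{"xyz":[0,0.025,-0.012],"rot":[-0.8,0,0],"fingers":0.4}]'
python3 - <<'E'
from h import *
s=read_state(); p,d=camera("wrist"); W=world("wrist",d)
save("w2",p)
import glob
for n in ["stone_a","holder_a"]:
    for r in outline_of(n,"wrist")[:4]:
        P=W[r["mask"]&(d>0)]; print(n,round(r["score"],2),p[r["mask"]].mean(0).round(),P.mean(0).round(4),"z pct",np.percentile(P[:,2],[5,25,50,75,95]).round(4))
p,d=camera("side"); save("s2",cv2.resize(p[240:360,200:380],(720,480),interpolation=2))
E
```

```text
clock: 8.38
position: [0.5462, -0.2497, 0.0443]
orientation: [3.035, -0.002, -0.482]
ft_force: [-0.3, 3.1, -11.8]
finger_gap: 0.457
gripper_force: 50.0
stone_a 0.66 [126.  57.   4.] [ 0.6239 -0.1196  0.0235] z pct [0.0026 0.0148 0.0294 0.0325 0.0334]
stone_a 0.65 [63. 48. 39.] [ 0.6239 -0.4019  0.0136] z pct [0.002  0.0064 0.0129 0.0198 0.0291]
stone_a 0.24 [87. 85. 79.] [ 0.6929 -0.2112  0.053 ] z pct [0.01   0.034  0.0556 0.0736 0.0881]
holder_a 0.69 [64. 63. 67.] [ 0.609  -0.2773  0.0293] z pct [0.0156 0.0171 0.0181 0.0466 0.049 ]
```

View pics/w2.png

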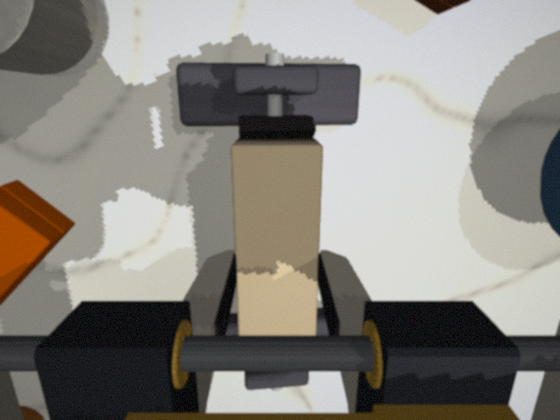

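View pics/s2.png

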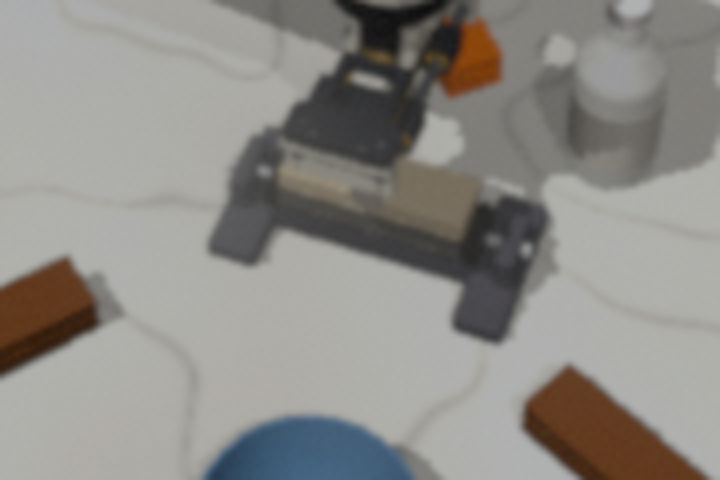

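The wrist view shows the stone between the pads at (278,200), with the holder's foot at 18 mm and its post at 48 mm, so the holder is still flat. The side crop shows the same, with the stone partly drawn out. I'll keep rocking.

```bash
for i in 1 2; do python3 -m crank '[{"xyz":[0,-0.025,-0.013],"rot":[0.8,0,0],"fingers":0.4},{"xyz":[0,-0.025,-0.013],"rot":[0.8,0,0],"fingers":0.4},{"xyz":[0,-0.025,-0.013],"rot":[0.8,0,0],"fingers":0.4},{"xyz":[0,0.025,-0.013],"rot":[-0.8,0,0],"fingers":0.4},{"xyz":[0,0.025,-0.013],"rot":[-0.8,0,0],"fingers":0.4},{"xyz":[0,0.025,-0.013],"rot":[-0.8,0,0],"fingers":0.4}]'; done
python3 - <<'E'
from h import *
m=camera_model("wrist");p,d=camera("wrist"); W=world("wrist",d,m=m)
print("stone",W[160:240:20,275].round(4)); print("foot",W[95,200:215:7].round(4),"post",W[80,260].round(4))
E
```

```text
clock: 9.08
position: [0.546, -0.2499, 0.0457]
orientation: [3.037, -0.002, -0.482]
ft_force: [1.4, 2.9, -10.6]
finger_gap: 0.46
gripper_force: 50.0
clock: 9.58
position: [0.546, -0.2497, 0.0474]
orientation: [3.038, -0.001, -0.482]
ft_force: [3.4, 4.4, -11.7]
finger_gap: 0.457
gripper_force: 50.0
stone [[ 0.6001 -0.2725  0.0733]
 [ 0.5913 -0.268   0.0722]
 [ 0.5823 -0.2633  0.0722]
 [ 0.5733 -0.2585  0.073 ]]
foot [[ 0.6446 -0.2519  0.0181]
 [ 0.6427 -0.2554  0.0169]
 [ 0.6408 -0.2591  0.0181]] post [ 0.6351 -0.2851  0.0461]
```

The stone has risen 11 mm with the gripper, with no slip, and the holder is flat.

```bash
for i in 1 2 3; do python3 -m crank '[{"xyz":[0,-0.025,-0.013],"rot":[0.8,0,0],"fingers":0.4},{"xyz":[0,-0.025,-0.013],"rot":[0.8,0,0],"fingers":0.4},{"xyz":[0,-0.025,-0.013],"rot":[0.8,0,0],"fingers":0.4},{"xyz":[0,0.025,-0.013],"rot":[-0.8,0,0],"fingers":0.4},{"xyz":[0,0.025,-0.013],"rot":[-0.8,0,0],"fingers":0.4},{"xyz":[0,0.025,-0.013],"rot":[-0.8,0,0],"fingers":0.4},{"xyz":[0,-0.025,-0.013],"rot":[0.8,0,0],"fingers":0.4},{"xyz":[0,-0.025,-0.013],"rot":[0.8,0,0],"fingers":0.4},{"xyz":[0,-0.025,-0.013],"rot":[0.8,0,0],"fingers":0.4},{"xyz":[0,0.025,-0.013],"rot":[-0.8,0,0],"fingers":0.4},{"xyz":[0,0.025,-0.013],"rot":[-0.8,0,0],"fingers":0.4},{"xyz":[0,0.025,-0.013],"rot":[-0.8,0,0],"fingers":0.4}]'; done
```

```text
clock: 10.63
position: [0.5461, -0.2495, 0.051]
orientation: [3.038, -0.001, -0.481]
ft_force: [3.1, 5.6, -10.5]
finger_gap: 0.458
gripper_force: 50.0
clock: 11.63
position: [0.5461, -0.25, 0.0556]
orientation: [3.038, -0.002, -0.482]
ft_force: [-2.3, 5.1, 2.2]
finger_gap: 0.458
gripper_force: 50.0
clock: 12.63
position: [0.546, -0.2505, 0.059]
orientation: [3.037, -0.002, -0.482]
ft_force: [-0.0, 0.3, -3.9]
finger_gap: 0.459
gripper_force: 50.0
```

```bash
python3 -m crank '[{"xyz":[0,-0.025,-0.013],"rot":[0.8,0,0],"fingers":0.4},{"xyz":[0,-0.025,-0.013],"rot":[0.8,0,0],"fingers":0.4},{"xyz":[0,-0.025,-0.013],"rot":[0.8,0,0],"fingers":0.4},{"xyz":[0,0.025,-0.013],"rot":[-0.8,0,0],"fingers":0.4},{"xyz":[0,0.025,-0.013],"rot":[-0.8,0,0],"fingers":0.4},{"xyz":[0,0.025,-0.013],"rot":[-0.8,0,0],"fingers":0.4},{"xyz":[0,-0.025,-0.013],"rot":[0.8,0,0],"fingers":0.4},{"xyz":[0,-0.025,-0.013],"rot":[0.8,0,0],"fingers":0.4},{"xyz":[0,-0.025,-0.013],"rot":[0.8,0,0],"fingers":0.4},{"xyz":[0,0.025,-0.013],"rot":[-0.8,0,0],"fingers":0.4},{"xyz":[0,0.025,-0.013],"rot":[-0.8,0,0],"fingers":0.4},{"xyz":[0,0.025,-0.013],"rot":[-0.8,0,0],"fingers":0.4}]'
python3 -c "
from h import *
print(read_state()['ft_force'],read_state()['wrist_torque'])
plan([.5466,-.2485,.081],down(-27.55),8)"
```

```text
clock: 13.63
position: [0.5461, -0.2505, 0.0626]
orientation: [3.037, -0.002, -0.482]
ft_force: [-0.2, -0.3, -3.9]
finger_gap: 0.46
gripper_force: 50.0
[-0.23807265 -0.32118303 -3.88687002] [ 0.20759323 -0.0054279  -0.01163654]
N 8 xyz [-0.002 -0.005 -0.092] rot [ 0.15  -0.003 -0.001]
```

```bash
python3 -m crank '[{"xyz":[0,-0.005,-0.09],"rot":[0.15,0,0],"fingers":0.4},{"xyz":[0,-0.005,-0.09],"rot":[0.15,0,0],"fingers":0.4},{"xyz":[0,-0.005,-0.09],"rot":[0.15,0,0],"fingers":0.4},{"xyz":[0,-0.005,-0.09],"rot":[0.15,0,0],"fingers":0.4},{"xyz":[0,-0.005,-0.09],"rot":[0.15,0,0],"fingers":0.4},{"xyz":[0,-0.005,-0.09],"rot":[0.15,0,0],"fingers":0.4},{"xyz":[0,-0.005,-0.09],"rot":[0.15,0,0],"fingers":0.4},{"xyz":[0,-0.005,-0.09],"rot":[0.15,0,0],"fingers":0.4},{"xyz":[0,0,0],"rot":[0,0,0],"fingers":0.4},{"xyz":[0,0,0],"rot":[0,0,0],"fingers":0.4}]'
python3 - <<'E'
from h import *
m=camera_model("wrist");p,d=camera("wrist"); W=world("wrist",d,m=m); save("w3",p)
# plane of the cream stone top
sel=(W[...,2]>.095)&(W[...,2]<.12)&(d>0)&(p[...,0]>p[...,2]+15)&(p[...,0]>80)
v,u=np.mgrid[:420,:560]; sel&=(u>230)&(u<330)&(v<320)
P=W[sel]; c=P.mean(0); n=np.linalg.svd(P-c,full_matrices=False)[2][2]; n*=np.sign(n[2])
print(len(P),"top z",c.round(4),"range",np.percentile(P[:,2],[5,95]).round(4),"tilt deg",np.degrees(np.arccos(n[2])).round(2),n.round(3))
h=(W[...,2]>.04)&(W[...,2]<.052)&(d>0)&(p.max(-1)<110); print("post z",np.median(W[h][:,2]), W[h].mean(0).round(4))
pt,dt=camera("top"); save("t3",pt); z=np.load("top.npz")
for n in ["stone_a","holder_a"]:
    for r in recognise(n,"top")[:5]: print(n,round(r["score"],2),np.round(r["location"],3))
ps,ds=camera("side"); save("s3",cv2.resize(ps[240:360,200:380],(720,480),interpolation=2))
E
```

```text
clock: 14.47
position: [0.5466, -0.2478, 0.0792]
orientation: [-3.141, -0.0, -0.48]
ft_force: [-0.0, 1.0, -4.3]
finger_gap: 0.458
gripper_force: 50.0
15078 top z [ 0.567  -0.2568  0.1047] range [0.1037 0.1058] tilt deg 0.22 [ 0.003 -0.003  1.   ]
post z 0.046960536211812204 [ 0.6088 -0.2713  0.0468]
stone_a 0.95 [ 0.671 -0.448  0.034]
stone_a 0.86 [ 0.61  -0.067  0.03 ]
stone_a 0.74 [ 0.279 -0.305  0.035]
stone_a 0.63 [0.444 0.193 0.064]
holder_a 0.73 [0.388 0.191 0.017]
```

View pics/w3.png

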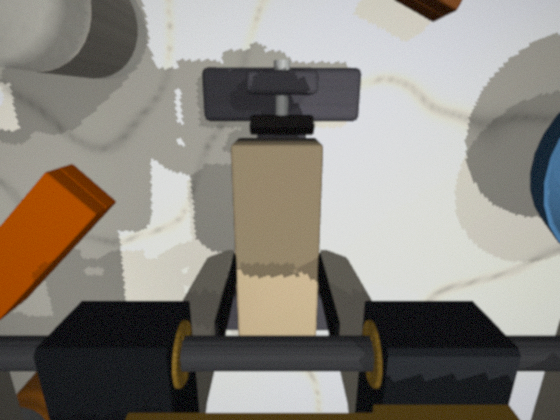

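View pics/s3.png

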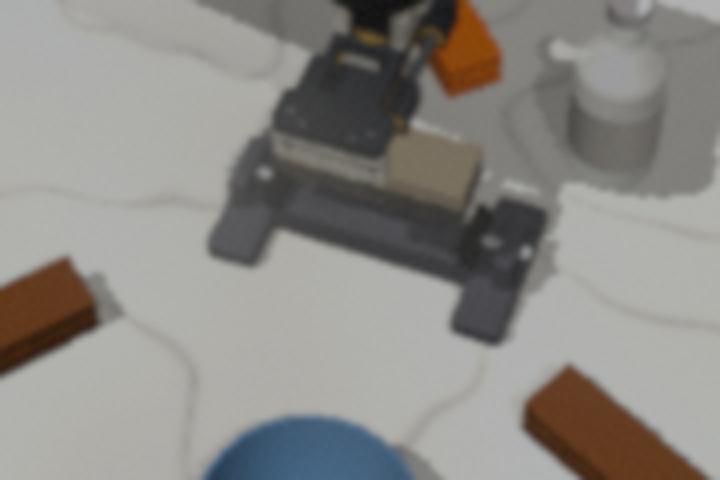

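The wrist and side views show the stone held level (0.2°) over its holder, with its underside at about 71 mm, 18 mm above the jaws. The holder sits at the same pixels as before.

```bash
python3 -c "
from cell import *
print(hand_in())"
```

```text
the job is handed in; nothing more can be done
None
```

I rocked the tight stone (the one on the robot's right) free, and at hand-in it was held level, about 18 mm clear of its holder's jaws; its holder showed no visible shift, and I never touched the other stone or anything else.

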